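# Push the last spice jar into the row under the shelf riser

## Robot

A 7-joint arm with a two-finger parallel gripper is mounted at the origin on a cart in front of the work surface, level with it; the furniture and walls round the work are solid. World frame = base frame: x ahead of the robot, y to its left, z up, the work surface at z = 0. Lengths are in m, angles in rad, forces in N, time in s.
With the tool pointing down it reaches from about 0.4 to 0.85 m from the base axis. Payload 10.4 kg.
Tool frame: the origin (TCP) lies midway between the tips of the shut fingers; the grasp point (between the pads) lies 19 mm behind it; z points along the fingers, x is the direction in which the jaws open and shut, and the axes are right-handed (so a half turn about z gives the same grasp; the last joint's range is limited). The gripper opens to 87 mm and grips with 3 to 60 N. Pads are 19 mm wide; open, the fingers measure 117 mm over their backs; the gripper's body (75 mm by 190 mm) begins 51 mm behind the grasp point.
Start: joints at [1.253, 0.332, -0.065, 1.46, 0.022, 1.35, -0.088], TCP at [0.182, -0.598, 0.223] pointing down, gripper open.
Joint ranges: [-2.6, 2.6], [-0.5, 2.12], [-1.47, 1.34], [0.16, 2.42], [-1.27, 4.41], [0.06, 2.06], [-2.6, 2.6]. Speed limits (rad/s): [2.22, 2.22, 2.79, 2.79, 3.14, 3.14, 3.14].

## Interface

Orientations are given as a unit quaternion [x, y, z, w].
In Python, from station import monitor, camera, robot gives the robot as it stands. The module is installed in compiled form; this text tells all that it offers.
- The arm moves only by the tool arm_command, never from a script. Its argument "increments" is a list of rows, each a list of 2 entries, a list of its own where there are three numbers: the shift along the tool's x, y, z in m, then the turn about the tool's z in degrees. A call has 1 to 12 rows; each row shifts and turns the commanded pose from where the row before left it, along the tool's axes as they then stand; what a row does not reach is not made up. A row lasts 1/8 s, in which the tool goes at most 62.5 mm and 10.7 degrees, less where a joint would pass 70% of its speed; a pose out of reach is approached as far as the arm can. A call is refused whole if a number of a shift passes 0.0625 or a number of a turn 10.7, either way. A call with a gripper value outside its range is refused whole. "gripper" is the closure, from -1 (fully open) to 1 (shut), set as the call begins (left out, the last holds). The fingers move at their own pace and stop on an object; the grip force is fixed at half the most. Time passes only in rows, so rows that do not move let the fingers close. It gives the time, the measured TCP pose, the force and the opening at its end, in the units of the state.
- monitor.sense(): the state, without advancing time (a new reading comes with each control period).
- camera(name): name is "side" or "top"; returns a dict with "frame" (400x640x3 uint8, blue, green, red), "fx", "fy", "cx", "cy" (pixels), "rvec" (rotation vector, rad) and "tvec" (3), from world to camera coordinates, as OpenCV has them. Camera axes: x right, y down, z forward; pixel columns grow to the right and rows downward; lengths in m; the calibration is good to about 2 mm. A picture is of the moment at which its call begins. There is no depth.
- robot.job_done(): hands the job in, once; it reports no verdict.
The state is a dict: "time": time; "q": joint angles; "dq": joint speeds; "tau": joint torques, N m; "tool_pos": TCP position; "tool_rot": TCP orientation; "ft_force": force on the tool from outside, world axes, zero at the start; "torque": the same for the moment, N m; "width": opening from 0.0 (shut) to 1.0 (fully open).
Only numpy, scipy, OpenCV 4.12 (cv2) and the standard library are available. Lean on these libraries where they do the work, as an engineer would, in place of code of your own. Each camera call takes 0.05 s, during which the arm holds its last target.

## Task

Take the spice jar that was left on the chopping board and put it back with the other three under the little wooden shelf: push it into the row from the front, between two neighbours, nudging them apart, until all four stand upright in one straight row on the worktop. Don't topple any jar, and leave the other things as they are.

Things in the scene. Friction and masses are not known exactly. Their poses are not given: they have to be found in the camera images.
- jar_center (a point): The jar to put away: standing spice jar with a dark screw cap, 41 mm diameter, 105 mm tall, 0.11 kg; the point is on its axis at half height, 52.5 mm above its foot; its z axis is the jar's axis. It starts standing on the chopping board.
- row_jar_a_center (a point): One of the three jars already in the row (left, middle or right; the three are shuffled, as seen from the robot): standing spice jar with a dark screw cap, 41 mm diameter, 105 mm tall, 0.11 kg; the point is on its axis at half height, 52.5 mm above its foot; its z axis is the jar's axis. It stands on the worktop, free to slide.
- row_jar_b_center (a point): One of the three jars already in the row (left, middle or right; the three are shuffled, as seen from the robot): standing spice jar with a dark screw cap, 41 mm diameter, 105 mm tall, 0.11 kg; the point is on its axis at half height, 52.5 mm above its foot; its z axis is the jar's axis. It stands on the worktop, free to slide.
- row_jar_c_center (a point): One of the three jars already in the row (left, middle or right; the three are shuffled, as seen from the robot): standing spice jar with a dark screw cap, 41 mm diameter, 105 mm tall, 0.11 kg; the point is on its axis at half height, 52.5 mm above its foot; its z axis is the jar's axis. It stands on the worktop, free to slide.
- riser: Fixed wooden shelf riser, open in front, without a floor: the jars stand on the worktop under it. Origin on the worktop in the middle of the row; x axis points into it, away from the robot, y along the row (to the left), z up. The jars stand along x = 0, centres within 2 mm. Side panels' inner faces at y = -90.5 and +90.5 mm (panels 12 mm thick, x -18 to +82 mm).
- riser_edge (a point): Middle of the lower front edge of the riser's top board: 30 mm in front of the row line, 160 mm above the worktop. The board is 14 mm thick, 125 mm deep and 221 mm wide and overhangs the front of the jars by 10 mm, so a gripper pointing straight down cannot follow a jar into the row; a tool tilted 20 to 50 degrees, pointing forwards and down, can. Axes as the riser's.
- riser_rail (a point): Middle of the front face of the riser's back rail (z 27 to 73 mm), 26 mm behind the row line, so about 6 mm behind the jars. Axes as the riser's. Each gap between two jars in the row is narrower than a jar, but pushed together they leave room for a fourth and about 17 mm to spare. A jar pushed in its lower quarter slides (glass on stone, friction about 0.35); pushed high it may tip.
- board: Fixed wooden chopping board lying on the worktop, 240 x 340 x 22 mm (its x, y, z). Origin: centre of its underside.
- lemon: Lemon 72 x 57 x 58 mm lying on the board, a bystander. Origin under its middle.
- garlic: Garlic bulb 60 x 57 x 58 mm on the worktop, left of the work, a bystander. Origin: centre of its underside.
- mill: Brown pepper mill, 58 mm diameter, 150 mm tall, standing to the left of the riser, a bystander. Origin: centre of its underside.
- tin: Food tin, 57 mm diameter, 72 mm tall, standing on the riser's top board, a bystander. Origin: centre of its underside.
- timer: Black kitchen timer, 64 mm diameter, 54 mm tall, standing on the riser's top board, a bystander. Origin: centre of its underside.
Things that resemble listed ones, but are neither listed nor needed, are in the scene too. Leave any red look-alike of the part that bears row_jar_c_center alone.

How it is judged:
By the outcome, as a careful person would: the job done as asked, in the order asked, and still so for the second after the job is handed in, with the robot touching nothing.
It also fails if it takes over 58 s, if anything falls off the work surface, if the arm or the gripper's body presses on something with over 40 N, if the wrist force passes 120 N, or if a joint passes its speed limit or range.

## Working session

There is one attempt and no reset: what is moved stays moved. The work goes in short steps, Python scripts to look and compute and a tool call to move; the robot and the scene stay as the last step left them, time stands still between calls to the robot, and variables do not carry over. Pictures are saved under pics/ and viewed, and the job is handed in when it is done.

Besides the shell and the picture viewer there is one more tool, called as name([rows], argument=value, ...), one row to a line, values as JSON. arm_command: Moves the arm, as the interface text tells. Its arguments: {"type":"object","properties":{"increments":{"type":"array","items":{"type":"array"}},"gripper":{"type":"number"}},"required":["increments"]}

```bash
mkdir -p pics; python3 - <<'E'
from station import monitor,camera,robot
import cv2,numpy as np
s=monitor.sense()
for k,v in s.items(): print(k,np.round(v,4))
for n in("side","top"):
    c=camera(n); cv2.imwrite(f"pics/{n}0.png",c["frame"])
    R=cv2.Rodrigues(np.array(c["rvec"],float))[0]
    print(n,c["fx"],c["fy"],c["cx"],c["cy"],R.round(3).tolist(),(-R.T@np.array(c["tvec"]).ravel()).round(3))
E
```

```text
time 0.0
q [ 1.2534  0.3329 -0.0647  1.461   0.0216  1.3499 -0.0885]
dq [ 0.0012  0.0005  0.     -0.0008  0.0003  0.0007 -0.0006]
tau [ 3.00000e-04 -6.23260e+01  2.47000e-02 -3.89892e+01 -6.14000e-02
  3.99000e-02  2.00000e-04]
tool_pos [ 0.1815 -0.5977  0.2217]
tool_rot [ 8.033e-01 -5.956e-01 -6.000e-04 -4.000e-04]
ft_force [ 0.3764 -0.3131  0.0404]
torque [ 0.005  -0.0236 -0.013 ]
width 0.9989
side 504.35997454561857 504.35997454561857 313.24085018059753 203.2425933294857 [[-0.429, -0.903, -0.021], [-0.444, 0.231, -0.866], [0.787, -0.362, -0.5]] [-0.613  0.554  0.882]
top 452.59930252723467 452.59930252723467 312.665724936921 199.8136323472806 [[-0.013, -1.0, 0.008], [-0.988, 0.012, -0.156], [0.156, -0.01, -0.988]] [ 0.399 -0.002  1.529]
```

View pics/side0.png

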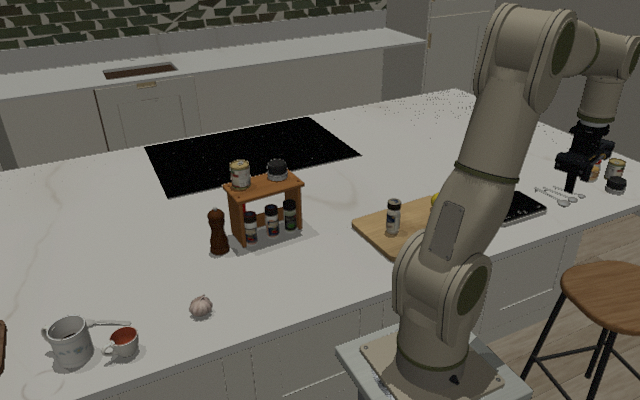

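View pics/top0.png

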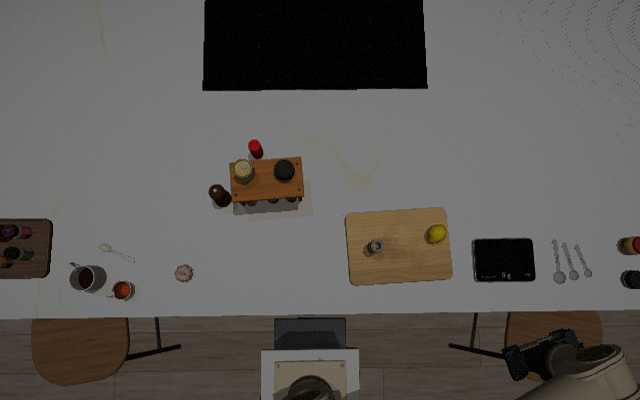

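Candidates for the jar to take:
- On the board: side (393,216), top (375,247).
- Loose jars at the far right: top (630,245) and (630,280).
- Jars in the tray at the far left: top (12,232) and (12,255).
- Red look-alike behind the riser: top (255,148).
- Row jars: side (250,226), (271,220) and (290,215).

I choose the one on the chopping board and will check it in a crop.

```bash
python3 - <<'E'
import cv2,numpy as np
s=cv2.imread("pics/side0.png");t=cv2.imread("pics/top0.png")
r=lambda im,x,y,w,h,k:cv2.resize(im[y:y+h,x:x+w],None,fx=k,fy=k,interpolation=cv2.INTER_CUBIC)
a=r(s,200,145,120,120,3.3); b=r(s,340,170,120,120,3.3)
c=r(t,200,130,120,120,3.3)[:200*2]; d=r(t,340,195,120,120,3.3)
cv2.imwrite("pics/crop_s.png",np.hstack([a,b])); cv2.imwrite("pics/crop_t.png",np.hstack([c,d]))
E
```

```text
(no output)
```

View pics/crop_s.png

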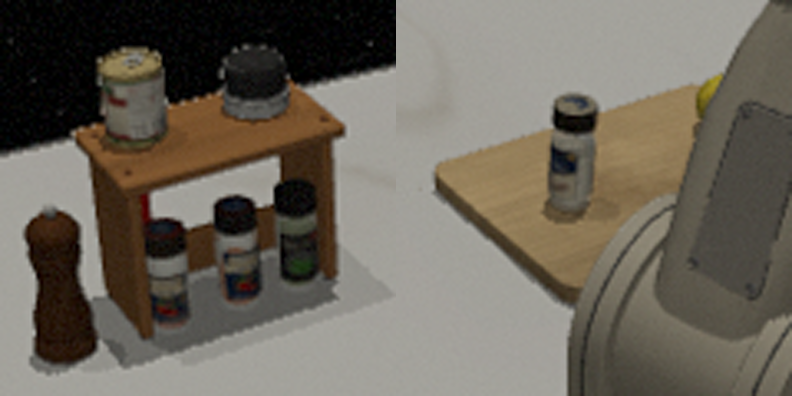

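View pics/crop_t.png

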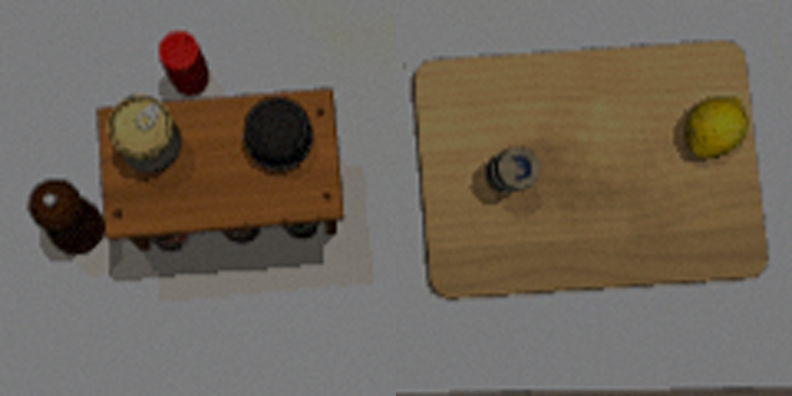

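The crop shows the board jar standing upright: dark cap at side (514,96 in crop coords, about pixel (514,199)→(393,203)), grey disc on the cap at top ≈(377,246). It is the only jar on the board. In the row, the left–middle gap looks similar to the middle–right one, so I'll measure both next.

```bash
cat > h.py <<'E'
import cv2,numpy as np
P={}
def cal(c):
    R=cv2.Rodrigues(np.array(c["rvec"],float))[0];t=np.array(c["tvec"],float).ravel()
    K=np.array([[c["fx"],0,c["cx"]],[0,c["fy"],c["cy"]],[0,0,1]]);return K,R,t
def plane(c,uv,z):
    K,R,t=cal(c);d=R.T@np.linalg.solve(K,[uv[0],uv[1],1.]);o=-R.T@t
    return o+d*(z-o[2])/d[2]
def proj(c,p):
    K,R,t=cal(c);q=K@(R@np.array(p,float)+t);return q[:2]/q[2]
E
python3 - <<'E'
from h import *
from station import camera
import pickle
cs={n:camera(n) for n in("side","top")}; pickle.dump(cs,open("c0.pkl","wb"))
t=cs["top"]["frame"]; hsv=cv2.cvtColor(t,cv2.COLOR_BGR2HSV)
# riser top in top view
m=cv2.inRange(hsv,(5,120,60),(20,255,255)); m[:, :228]=0;m[:,306:]=0;m[:150]=0;m[210:]=0
cn=max(cv2.findContours(m,0,2)[0],key=cv2.contourArea)
r=cv2.minAreaRect(cn);print("rect",r)
for b in cv2.boxPoints(r): print(b.round(1),plane(cs["top"],b,.174).round(4))
s=cs["side"]["frame"]
K=lambda im,x,y,w,h,k:cv2.resize(im[y:y+h,x:x+w],None,fx=k,fy=k,interpolation=cv2.INTER_NEAREST)
cv2.imwrite("pics/c1.png",cv2.convertScaleAbs(K(s,235,185,80,65,10),alpha=1.6))
cv2.imwrite("pics/c2.png",cv2.convertScaleAbs(np.hstack([K(s,375,190,40,50,10),K(t,355,225,40,50,10)]),alpha=1.5))
E
```

```text
rect ((265.8424987792969, 179.1029052734375), (39.9757080078125, 72.40341186523438), 84.92039489746094)
[228.  162.4] [0.7324 0.2423 0.174 ]
[300.1 156. ] [0.7501 0.021  0.174 ]
[303.7 195.8] [0.6257 0.0114 0.174 ]
[231.6 202.2] [0.6087 0.2297 0.174 ]
```

View pics/c1.png

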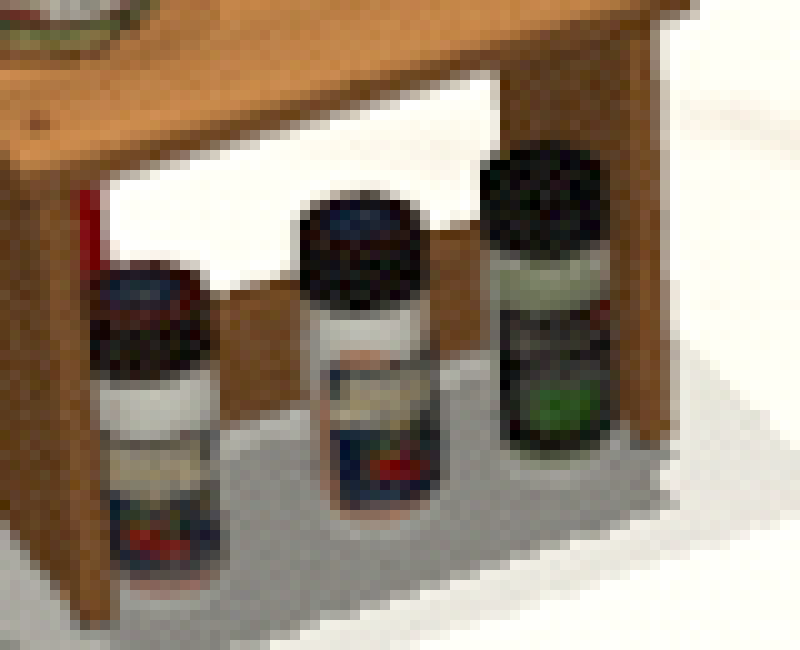

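View pics/c2.png

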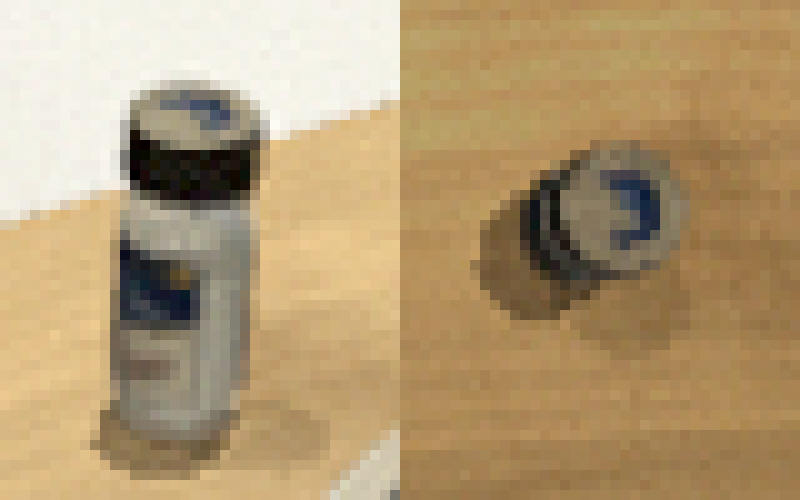

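```bash
python3 - <<'E'
from h import *
import pickle
cs=pickle.load(open("c0.pkl","rb"));s,t=cs["side"],cs["top"]
px=lambda x,y,ox,oy:(ox+x/10-.5,oy+y/10-.5)
print("jar top",plane(t,px(225,207,355,225),.127).round(4),"side",plane(s,px(197,117,375,190),.127).round(4))
f=px(170,437-35,375,190);print("jar foot side",plane(s,f,.022).round(4))
for n,u in dict(L=(152,295),M=(362,225),R=(545,175)).items(): print(n,"cap",plane(s,px(*u,235,185),.105).round(4))
for n,u in dict(L=(162,603-33),M=(381,540-33),R=(550,470-33)).items(): print(n,"foot",plane(s,px(*u,235,185),0).round(4))
# left panel front bottom corner outer/inner
for u in((85,628),(117,622),(632,445),(668,440)): print("panel",plane(s,px(*u,235,185),0).round(4))
print("board edge low left/right", plane(s,px(30,178,235,185),.160).round(4), plane(s,px(690,12,235,185),.16).round(4))
fr=t["frame"];cv2.imwrite("pics/grip.png",cv2.resize(cv2.convertScaleAbs(np.hstack([fr[300:400,490:640],s["frame"][100:200,490:640]]),alpha=2),None,fx=2.6,fy=2.6))
big=cv2.resize(cv2.convertScaleAbs(fr[140:220,205:310],alpha=2),None,fx=7,fy=7,interpolation=0);cv2.imwrite("pics/riser_t.png",big)
E
```

```text
jar top [ 0.4761 -0.2132  0.127 ] side [ 0.4745 -0.2127  0.127 ]
jar foot side [ 0.4799 -0.2136  0.022 ]
L cap [0.64   0.1877 0.105 ]
M cap [0.6496 0.1168 0.105 ]
R cap [0.652  0.0551 0.105 ]
L foot [0.6508 0.1901 0.    ]
M foot [0.6525 0.1164 0.    ]
R foot [0.6655 0.0528 0.    ]
panel [0.6317 0.2215 0.    ]
panel [0.6303 0.2117 0.    ]
panel [0.649  0.0312 0.    ]
panel [0.6464 0.0197 0.    ]
board edge low left/right [0.6299 0.2235 0.16  ] [0.634 0.012 0.16 ]
```

View pics/grip.png

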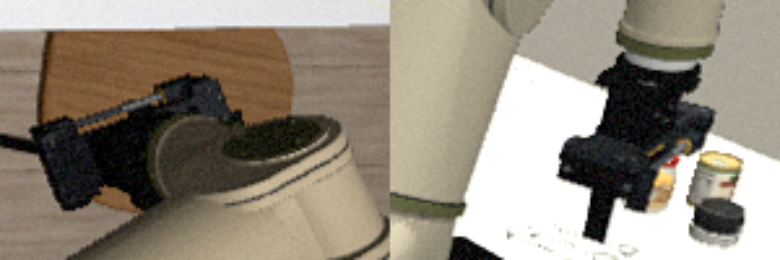

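View pics/riser_t.png

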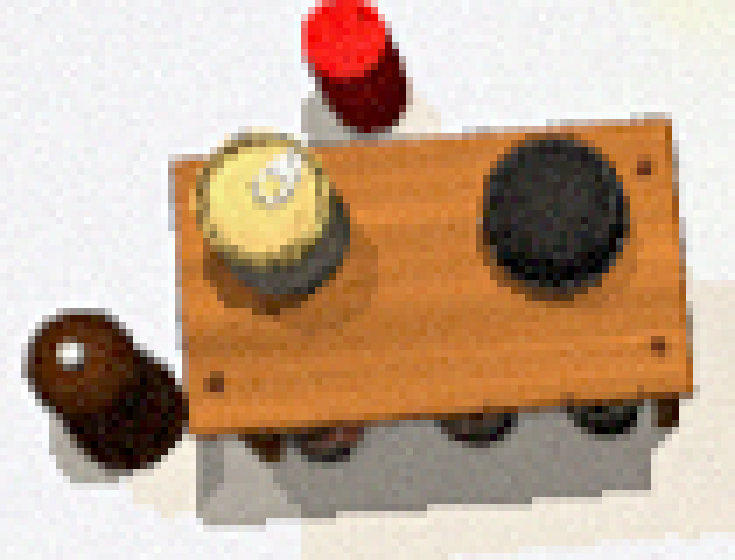

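The interface only turns the tool about its own z, but the row needs a tilted tool. Any tilt will have to come from what the arm does at its reach or joint limits, so I'll test that upwards in free space.

arm_command([
  [[0,0,-0.06],0],
  [[0,0,-0.06],0],
  [[0,0,-0.06],0],
  [[0,0,-0.06],0],
  [[0,0,-0.06],0],
  [[0,0,-0.06],0],
], gripper=-1)

```text
time: 0.95
tool_pos: [0.1803, -0.5937, 0.5484]
tool_rot: [0.804, -0.595, 0.008, 0.003]
ft_force: [-0.9, -1.1, -1.6]
width: 1.003
```

```bash
cat >> h.py <<'E'
from scipy.spatial.transform import Rotation as Ro
def st():
    from station import monitor
    s=monitor.sense();R=Ro.from_quat(s["tool_rot"]).as_matrix()
    print("t",round(float(s["time"]),2),"q",np.round(s["q"],3),"p",np.round(s["tool_pos"],4),"x",R[:,0].round(3),"z",R[:,2].round(3),"F",np.round(s["ft_force"],1),"w",round(float(s["width"]),3))
    return s,R
E
python3 -c "from h import *;st()"
```

```text
t 0.95 q [ 1.101  0.416  0.207  0.673 -0.098  2.041 -0.03 ] p [ 0.1803 -0.5937  0.5484] x [ 0.291 -0.956  0.017] z [ 0.009 -0.015 -1.   ] F [-0.9 -1.1 -1.6] w 1.003
```

arm_command([
  [[0,0,-0.06],0],
  [[0,0,-0.06],0],
  [[0,0,-0.06],0],
  [[0,0,-0.06],0],
])

```text
time: 1.45
tool_pos: [0.1615, -0.5374, 0.6536]
tool_rot: [0.799, -0.594, 0.075, 0.054]
ft_force: [0.9, -0.5, 0.7]
width: 0.996
```

```bash
python3 -c "from h import *;st()"
```

```text
t 1.45 q [ 0.917  0.259  0.46   0.661 -0.148  2.058 -0.007] p [ 0.1615 -0.5374  0.6536] x [ 0.283 -0.942  0.183] z [ 0.056 -0.175 -0.983] F [ 0.9 -0.5  0.7] w 0.996
```

arm_command([
  [[0,0,0.05],0],
  [[0,0,0.05],0],
])

```text
time: 1.7
tool_pos: [0.1671, -0.5553, 0.5539]
tool_rot: [0.799, -0.594, 0.075, 0.054]
ft_force: [0.7, -1.7, 0.1]
width: 0.999
```

```bash
python3 -c "from h import *;st()"
```

```text
t 1.7 q [ 0.835  0.14   0.439  1.032 -0.061  1.797 -0.034] p [ 0.1671 -0.5553  0.5539] x [ 0.283 -0.941  0.184] z [ 0.056 -0.176 -0.983] F [ 0.7 -1.7  0.1] w 0.999
```

Pushing past the limit tilts the tool outwards, and the tilt stays. So I can tilt it towards the riser by climbing at the right azimuth.

```bash
cat >> h.py <<'E'
def go(target,R=None,p=None):
    s,R0=st();R=R0 if R is None else R;p=np.array(s["tool_pos"]) if p is None else np.array(p)
    d=R.T@(np.array(target)-p);n=int(np.ceil(np.abs(d).max()/.06));print("tool delta",d.round(4),"n",n,"per row",(d/n).round(4));return d
E
python3 -c "
from h import *
go([.5,-.15,.55]);go([.47,.19,.55],p=[.5,-.15,.55])"
```

```text
t 1.7 q [ 0.835  0.14   0.439  1.032 -0.061  1.797 -0.034] p [ 0.1671 -0.5553  0.5539] x [ 0.283 -0.941  0.184] z [ 0.056 -0.176 -0.983] F [ 0.7 -1.7  0.1] w 0.999
tool delta [-0.2881 -0.4356 -0.0488] n 8 per row [-0.036  -0.0544 -0.0061]
t 1.7 q [ 0.835  0.14   0.439  1.032 -0.061  1.797 -0.034] p [ 0.1671 -0.5553  0.5539] x [ 0.283 -0.941  0.184] z [ 0.056 -0.176 -0.983] F [ 0.7 -1.7  0.1] w 0.999
tool delta [-0.3285 -0.0692 -0.0615] n 6 per row [-0.0548 -0.0115 -0.0102]
```

arm_command([
  [[-0.036,-0.0544,-0.006],0],
  [[-0.036,-0.0544,-0.006],0],
  [[-0.036,-0.0544,-0.006],0],
  [[-0.036,-0.0544,-0.006],0],
  [[-0.036,-0.0544,-0.006],0],
  [[-0.036,-0.0544,-0.006],0],
  [[-0.036,-0.0544,-0.006],0],
  [[-0.036,-0.0544,-0.006],0],
])

```text
time: 2.7
tool_pos: [0.4854, -0.1673, 0.5507]
tool_rot: [0.799, -0.594, 0.074, 0.053]
ft_force: [0.4, -0.7, 0.5]
width: 0.996
```

```bash
python3 -c "
from h import *
go([.47,.19,.55])"
```

```text
t 2.7 q [ 0.249  0.06  -0.131  1.111  0.184  1.889 -1.096] p [ 0.4854 -0.1673  0.5507] x [ 0.282 -0.942  0.182] z [ 0.055 -0.174 -0.983] F [ 0.4 -0.7  0.5] w 0.996
tool delta [-0.341  -0.088  -0.0623] n 6 per row [-0.0568 -0.0147 -0.0104]
```

arm_command([
  [[-0.0568,-0.0147,-0.0104],0],
  [[-0.0568,-0.0147,-0.0104],0],
  [[-0.0568,-0.0147,-0.0104],0],
  [[-0.0568,-0.0147,-0.0104],0],
  [[-0.0568,-0.0147,-0.0104],0],
  [[-0.0568,-0.0147,-0.0104],0],
  [[0,0,0],10],
])

```text
time: 3.58
tool_pos: [0.4684, 0.1927, 0.5486]
tool_rot: [0.746, -0.66, 0.078, 0.047]
ft_force: [0.9, -1.3, -0.3]
width: 0.998
```

```bash
python3 -c "
from h import *
s,R=st();p=s['tool_pos'];go([p[0],p[1],p[2]+.3])"
```

```text
t 3.58 q [-0.233  0.172 -0.467  1.003  0.275  2.04  -2.027] p [0.4684 0.1927 0.5486] x [ 0.117 -0.977  0.178] z [ 0.053 -0.173 -0.984] F [ 0.9 -1.3 -0.3] w 0.998
t 3.58 q [-0.233  0.172 -0.467  1.003  0.275  2.04  -2.027] p [0.4684 0.1927 0.5486] x [ 0.117 -0.977  0.178] z [ 0.053 -0.173 -0.984] F [ 0.9 -1.3 -0.3] w 0.998
tool delta [ 0.0534 -0.0096 -0.2951] n 5 per row [ 0.0107 -0.0019 -0.059 ]
```

arm_command([
  [[0.0107,-0.002,-0.059],0],
  [[0.0107,-0.002,-0.059],0],
  [[0.0107,-0.002,-0.059],0],
  [[0.0107,-0.002,-0.059],0],
  [[0.0107,-0.002,-0.059],0],
])

```text
time: 4.2
tool_pos: [0.4997, 0.1784, 0.5434]
tool_rot: [0.744, -0.662, 0.057, 0.072]
ft_force: [1.4, -0.2, -0.7]
width: 1.0
```

```bash
python3 -c "
from h import *
s,R=st();p=s['tool_pos'];go([p[0],p[1],p[2]+.3])"
```

```text
t 4.2 q [-1.049  0.277  0.766  0.951 -0.021  2.052 -1.761] p [0.4997 0.1784 0.5434] x [ 0.116 -0.977  0.18 ] z [-0.01  -0.182 -0.983] F [ 1.4 -0.2 -0.7] w 1.0
t 4.2 q [-1.049  0.277  0.766  0.951 -0.021  2.052 -1.761] p [0.4997 0.1784 0.5434] x [ 0.116 -0.977  0.18 ] z [-0.01  -0.182 -0.983] F [ 1.4 -0.2 -0.7] w 1.0
tool delta [ 0.0539  0.0094 -0.295 ] n 5 per row [ 0.0108  0.0019 -0.059 ]
```

arm_command([
  [[0.0108,0.002,-0.059],0],
  [[0.0108,0.002,-0.059],0],
  [[0.0108,0.002,-0.059],0],
])

```text
time: 4.58
tool_pos: [0.437, 0.2538, 0.6396]
tool_rot: [0.813, -0.572, 0.106, -0.019]
ft_force: [2.7, 1.5, -0.4]
width: 1.0
```

```bash
python3 -c "
from h import *
s,R=st()"
```

```text
t 4.58 q [-1.535  0.184  1.06   0.862  0.015  2.058 -1.711] p [0.437  0.2538 0.6396] x [ 0.323 -0.934  0.151] z [ 0.195 -0.09  -0.977] F [ 2.7  1.5 -0.4] w 1.0
```

```bash
python3 -c "
from h import *
s,R=st();p=s['tool_pos'];go([p[0]+.05,p[1]-.05,p[2]+.3])"
```

```text
t 4.58 q [-1.535  0.184  1.06   0.862  0.015  2.058 -1.711] p [0.437  0.2538 0.6396] x [ 0.323 -0.934  0.151] z [ 0.195 -0.09  -0.977] F [ 2.7  1.5 -0.4] w 1.0
t 4.58 q [-1.535  0.184  1.06   0.862  0.015  2.058 -1.711] p [0.437  0.2538 0.6396] x [ 0.323 -0.934  0.151] z [ 0.195 -0.09  -0.977] F [ 2.7  1.5 -0.4] w 1.0
tool delta [ 0.1082 -0.0749 -0.2787] n 5 per row [ 0.0216 -0.015  -0.0557]
```

arm_command([
  [[0.022,-0.015,-0.056],0],
  [[0.022,-0.015,-0.056],0],
  [[0.022,-0.015,-0.056],0],
])

```text
time: 4.95
tool_pos: [0.3968, 0.3601, 0.6604]
tool_rot: [0.898, -0.425, 0.097, -0.059]
ft_force: [3.5, -0.6, -1.6]
width: 1.001
```

```bash
python3 -c "
from h import *
s,R=st();p=s['tool_pos'];go([p[0]+.05,p[1]-.05,p[2]+.3])"
```

```text
t 4.95 q [-1.592  0.27   1.083  0.741 -0.158  2.057 -1.524] p [0.3968 0.3601 0.6604] x [ 0.619 -0.775  0.124] z [ 0.225  0.023 -0.974] F [ 3.5 -0.6 -1.6] w 1.001
t 4.95 q [-1.592  0.27   1.083  0.741 -0.158  2.057 -1.524] p [0.3968 0.3601 0.6604] x [ 0.619 -0.775  0.124] z [ 0.225  0.023 -0.974] F [ 3.5 -0.6 -1.6] w 1.001
tool delta [ 0.107  -0.0626 -0.2822] n 5 per row [ 0.0214 -0.0125 -0.0564]
```

```bash
python3 -c "
from h import *
s,R=st();d=go([.5,.03,.5])
# with turning rows: emulate
p=np.array(s['tool_pos']);T=np.array([.5,.03,.5]);n=7
for i in range(n):
    print((R.T@(T-p)/n).round(4)); R=R@Ro.from_euler('z',5,degrees=True).as_matrix()
print(R.round(3))"
```

```text
t 4.95 q [-1.592  0.27   1.083  0.741 -0.158  2.057 -1.524] p [0.3968 0.3601 0.6604] x [ 0.619 -0.775  0.124] z [ 0.225  0.023 -0.974] F [ 3.5 -0.6 -1.6] w 1.001
t 4.95 q [-1.592  0.27   1.083  0.741 -0.158  2.057 -1.524] p [0.3968 0.3601 0.6604] x [ 0.619 -0.775  0.124] z [ 0.225  0.023 -0.974] F [ 3.5 -0.6 -1.6] w 1.001
tool delta [0.2999 0.1608 0.1718] n 5 per row [0.06   0.0322 0.0344]
[0.0428 0.023  0.0245]
[0.0447 0.0192 0.0245]
[0.0462 0.0152 0.0245]
[0.0473 0.0111 0.0245]
[0.0481 0.0069 0.0245]
[0.0485 0.0027 0.0245]
[ 0.0486 -0.0015  0.0245]
[[ 0.076 -0.972  0.225]
 [-0.997 -0.072  0.023]
 [-0.006 -0.226 -0.974]]
```

arm_command([
  [[0.043,0.023,0.0245],5],
  [[0.0447,0.019,0.0245],5],
  [[0.046,0.015,0.0245],5],
  [[0.047,0.011,0.0245],5],
  [[0.048,0.007,0.0245],5],
  [[0.0485,0.003,0.0245],5],
  [[0.0486,-0.0015,0.0245],5],
])

```text
time: 5.82
tool_pos: [0.5001, 0.0125, 0.5041]
tool_rot: [0.72, -0.684, 0.073, -0.092]
ft_force: [1.2, 0.4, -0.7]
width: 0.999
```

```bash
python3 -c "
from h import *
s,R=st();p=s['tool_pos'];go([p[0],p[1],p[2]+.3])"
```

```text
t 5.83 q [-1.543 -0.474  0.908  1.43   0.493  1.766 -2.014] p [0.5001 0.0125 0.5041] x [ 0.054 -0.998 -0.02 ] z [ 0.231  0.032 -0.972] F [ 1.2  0.4 -0.7] w 0.999
t 5.83 q [-1.543 -0.474  0.908  1.43   0.493  1.766 -2.014] p [0.5001 0.0125 0.5041] x [ 0.054 -0.998 -0.02 ] z [ 0.231  0.032 -0.972] F [ 1.2  0.4 -0.7] w 0.999
tool delta [-0.0061 -0.0696 -0.2917] n 5 per row [-0.0012 -0.0139 -0.0583]
```

arm_command([
  [[0,-0.014,-0.058],0],
  [[0,-0.014,-0.058],0],
  [[0,-0.014,-0.058],0],
])

```text
time: 6.2
tool_pos: [0.4952, 0.01, 0.6764]
tool_rot: [0.72, -0.682, 0.078, -0.097]
ft_force: [-12.5, -75.6, -32.8]
width: 0.997
```

```bash
python3 -c "
from h import *
s,R=st();p=s['tool_pos'];go([p[0],p[1],p[2]+.2])"
```

```text
t 6.2 q [-1.867 -0.239  1.34   0.866  0.367  2.059 -1.804] p [0.4952 0.01   0.6764] x [ 0.057 -0.998 -0.019] z [ 0.246  0.033 -0.969] F [-12.5 -75.6 -32.8] w 0.997
t 6.2 q [-1.867 -0.239  1.34   0.866  0.367  2.059 -1.804] p [0.4952 0.01   0.6764] x [ 0.057 -0.998 -0.019] z [ 0.246  0.033 -0.969] F [-12.5 -75.6 -32.8] w 0.997
tool delta [-0.0039 -0.0494 -0.1938] n 4 per row [-0.001  -0.0124 -0.0484]
```

```bash
python3 -c "
from h import *
from station import camera
cv2.imwrite('pics/e1.png',camera('side')['frame'])
s,R=st();print(s['q'],s['dq'])"
```

```text
t 6.25 q [-1.877 -0.231  1.331  0.85   0.361  2.056 -1.8  ] p [0.4943 0.0223 0.6856] x [ 0.08  -0.996 -0.024] z [ 0.264  0.044 -0.963] F [-3.3 15.   6.6] w 0.998
[-1.87655133 -0.23117651  1.33084511  0.84956756  0.36134001  2.05570176
 -1.79981554] [ 0.05310493  0.03310625 -0.07448981  0.1676874   0.02441647 -0.01352459
 -0.11026307]
```

View pics/e1.png

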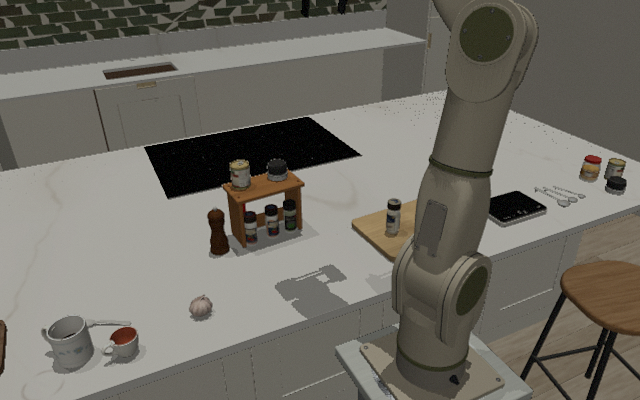

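arm_command([
  [[0,-0.005,-0.02],0],
  [[0,-0.005,-0.02],0],
  [[0,-0.005,-0.02],0],
  [[0,-0.005,-0.02],0],
])

```text
time: 6.75
tool_pos: [0.4707, 0.0091, 0.7158]
tool_rot: [0.718, -0.68, 0.093, -0.115]
ft_force: [-1.6, 0.3, 1.5]
width: 1.005
```

```bash
python3 -c "
from h import *
s,R=st();p=s['tool_pos'];go([p[0],p[1],p[2]+.2])"
```

```text
t 6.75 q [-1.444 -0.019  1.339  0.791  0.01   2.058 -1.613] p [0.4707 0.0091 0.7158] x [ 0.059 -0.998 -0.024] z [ 0.29   0.04  -0.956] F [-1.6  0.3  1.5] w 1.005
t 6.75 q [-1.444 -0.019  1.339  0.791  0.01   2.058 -1.613] p [0.4707 0.0091 0.7158] x [ 0.059 -0.998 -0.024] z [ 0.29   0.04  -0.956] F [-1.6  0.3  1.5] w 1.005
tool delta [-0.0047 -0.0583 -0.1913] n 4 per row [-0.0012 -0.0146 -0.0478]
```

arm_command([
  [[0,-0.008,-0.025],0],
  [[0,-0.008,-0.025],0],
  [[0,-0.008,-0.025],0],
  [[0,-0.008,-0.025],0],
  [[0,-0.008,-0.025],0],
])

```text
time: 7.38
tool_pos: [0.471, 0.0078, 0.7617]
tool_rot: [0.711, -0.675, 0.127, -0.151]
ft_force: [0.1, -0.4, 1.0]
width: 0.999
```

```bash
python3 -c "
from h import *
s,R=st();p=s['tool_pos'];go([p[0],p[1],p[2]+.2])"
```

```text
t 7.38 q [-1.117  0.027  1.098  0.674 -0.066  2.058 -1.585] p [0.471  0.0078 0.7617] x [ 0.058 -0.998 -0.023] z [ 0.385  0.044 -0.922] F [ 0.1 -0.4  1. ] w 0.999
t 7.38 q [-1.117  0.027  1.098  0.674 -0.066  2.058 -1.585] p [0.471  0.0078 0.7617] x [ 0.058 -0.998 -0.023] z [ 0.385  0.044 -0.922] F [ 0.1 -0.4  1. ] w 0.999
tool delta [-0.0047 -0.0773 -0.1844] n 4 per row [-0.0012 -0.0193 -0.0461]
```

Tilt is now 23° and the heading is good. I want about 38°.

arm_command([
  [[0,-0.01,-0.024],0],
  [[0,-0.01,-0.024],0],
  [[0,-0.01,-0.024],0],
  [[0,-0.01,-0.024],0],
  [[0,-0.01,-0.024],0],
  [[0,-0.01,-0.024],0],
])

```text
time: 8.12
tool_pos: [0.4633, 0.0054, 0.816]
tool_rot: [0.7, -0.666, 0.168, -0.195]
ft_force: [-0.7, -0.2, 1.1]
width: 1.002
```

```bash
python3 -c "
from h import *
s,R=st();p=s['tool_pos'];go([p[0],p[1],p[2]+.2])"
```

```text
t 8.12 q [-0.971  0.038  0.984  0.542 -0.094  2.058 -1.582] p [0.4633 0.0054 0.816 ] x [ 0.057 -0.998 -0.024] z [ 0.495  0.049 -0.868] F [-0.7 -0.2  1.1] w 1.002
t 8.12 q [-0.971  0.038  0.984  0.542 -0.094  2.058 -1.582] p [0.4633 0.0054 0.816 ] x [ 0.057 -0.998 -0.024] z [ 0.495  0.049 -0.868] F [-0.7 -0.2  1.1] w 1.002
tool delta [-0.0048 -0.0993 -0.1736] n 3 per row [-0.0016 -0.0331 -0.0579]
```

arm_command([
  [[0,-0.013,-0.025],0],
  [[0,-0.013,-0.025],0],
  [[0,-0.013,-0.025],0],
  [[0,-0.013,-0.025],0],
  [[0,-0.013,-0.025],0],
  [[0,-0.013,-0.025],0],
  [[0,-0.013,-0.025],0],
])

```text
time: 9.0
tool_pos: [0.4415, 0.002, 0.8806]
tool_rot: [0.684, -0.651, 0.217, -0.248]
ft_force: [-0.1, -0.4, 0.1]
width: 1.0
```

```bash
python3 -c "
from h import *
s,R=st();p=s['tool_pos'];go([p[0],p[1],p[2]+.2])"
```

```text
t 9.0 q [-0.922  0.04   0.97   0.389 -0.126  2.058 -1.583] p [0.4415 0.002  0.8806] x [ 0.058 -0.998 -0.025] z [ 0.62   0.056 -0.783] F [-0.1 -0.4  0.1] w 1.0
t 9.0 q [-0.922  0.04   0.97   0.389 -0.126  2.058 -1.583] p [0.4415 0.002  0.8806] x [ 0.058 -0.998 -0.025] z [ 0.62   0.056 -0.783] F [-0.1 -0.4  0.1] w 1.0
tool delta [-0.005  -0.1243 -0.1566] n 3 per row [-0.0017 -0.0414 -0.0522]
```

```bash
python3 -c "
from h import *
go([.45,-.1,.55])"
```

```text
t 9.0 q [-0.922  0.04   0.97   0.389 -0.126  2.058 -1.583] p [0.4415 0.002  0.8806] x [ 0.058 -0.998 -0.025] z [ 0.62   0.056 -0.783] F [-0.1 -0.4  0.1] w 1.0
tool delta [0.1106 0.2019 0.2584] n 5 per row [0.0221 0.0404 0.0517]
```

arm_command([
  [[0.016,0.029,0.037],0],
  [[0.016,0.029,0.037],0],
  [[0.016,0.029,0.037],0],
  [[0.016,0.029,0.037],0],
  [[0.016,0.029,0.037],0],
  [[0.016,0.029,0.037],0],
  [[0.015,0.028,0.036],0],
])

```text
time: 9.88
tool_pos: [0.4334, -0.0717, 0.6381]
tool_rot: [0.683, -0.66, 0.194, -0.244]
ft_force: [-0.6, 0.7, 0.6]
width: 1.002
```

```bash
python3 -c "
from h import *
go([.42,-.215,.3])"
```

```text
t 9.88 q [-0.451 -0.498  0.299  1.454  0.146  1.526 -1.634] p [ 0.4334 -0.0717  0.6381] x [ 0.054 -0.997 -0.057] z [ 0.588  0.078 -0.805] F [-0.6  0.7  0.6] w 1.002
tool delta [0.1614 0.2117 0.2533] n 5 per row [0.0323 0.0423 0.0507]
```

```bash
python3 -c "
from h import *
go([.53,-.12,.5])"
```

```text
t 9.88 q [-0.451 -0.498  0.299  1.454  0.146  1.526 -1.634] p [ 0.4334 -0.0717  0.6381] x [ 0.054 -0.997 -0.057] z [ 0.588  0.078 -0.805] F [-0.6  0.7  0.6] w 1.002
tool delta [0.0612 0.004  0.1643] n 3 per row [0.0204 0.0013 0.0548]
```

arm_command([
  [[0.015,0.001,0.041],0],
  [[0.015,0.001,0.041],0],
  [[0.015,0.001,0.041],0],
  [[0.015,0.001,0.041],0],
])

```text
time: 10.38
tool_pos: [0.5302, -0.1194, 0.4998]
tool_rot: [0.683, -0.66, 0.194, -0.244]
ft_force: [-0.2, 0.1, 0.7]
width: 1.002
```

```bash
python3 -c "
from h import *
go([.45,-.21,.3])"
```

```text
t 10.38 q [-0.505 -0.426  0.521  1.69   0.112  1.195 -1.499] p [ 0.5302 -0.1194  0.4998] x [ 0.053 -0.997 -0.057] z [ 0.588  0.077 -0.806] F [-0.2  0.1  0.7] w 1.002
tool delta [0.0974 0.1835 0.1068] n 4 per row [0.0244 0.0459 0.0267]
```

arm_command([
  [[0.02,0.037,0.021],0],
  [[0.02,0.037,0.021],0],
  [[0.02,0.037,0.021],0],
  [[0.02,0.037,0.021],0],
  [[0.02,0.036,0.021],0],
])

```text
time: 11.0
tool_pos: [0.4472, -0.2131, 0.301]
tool_rot: [0.683, -0.66, 0.194, -0.244]
ft_force: [0.1, -0.3, -0.3]
width: 0.998
```

```bash
python3 -c "
from h import *
go([.42,-.22,.18])"
```

```text
t 11.0 q [-0.118 -0.484  0.569  2.125 -0.111  0.897 -1.023] p [ 0.4472 -0.2131  0.301 ] x [ 0.052 -0.997 -0.056] z [ 0.588  0.076 -0.806] F [ 0.1 -0.3 -0.3] w 0.998
tool delta [0.0123 0.0934 0.081 ] n 2 per row [0.0062 0.0467 0.0405]
```

```bash
python3 -c "
from h import *
go([.4865,-.2115,.17]);go([.4865,-.2115,.075],p=[.4865,-.2115,.17])"
```

```text
t 11.0 q [-0.118 -0.484  0.569  2.125 -0.111  0.897 -1.023] p [ 0.4472 -0.2131  0.301 ] x [ 0.052 -0.997 -0.056] z [ 0.588  0.076 -0.806] F [ 0.1 -0.3 -0.3] w 0.998
tool delta [0.0079 0.0455 0.1287] n 3 per row [0.0026 0.0152 0.0429]
t 11.0 q [-0.118 -0.484  0.569  2.125 -0.111  0.897 -1.023] p [ 0.4472 -0.2131  0.301 ] x [ 0.052 -0.997 -0.056] z [ 0.588  0.076 -0.806] F [ 0.1 -0.3 -0.3] w 0.998
tool delta [0.0053 0.056  0.0765] n 2 per row [0.0027 0.028  0.0383]
```

arm_command([
  [[0.002,0.011,0.032],0],
  [[0.002,0.011,0.032],0],
  [[0.002,0.011,0.032],0],
  [[0.002,0.012,0.032],0],
])

```text
time: 11.5
tool_pos: [0.4875, -0.211, 0.1713]
tool_rot: [0.683, -0.66, 0.195, -0.244]
ft_force: [1.1, 0.5, -0.1]
width: 1.0
```

```bash
python3 -c "
from h import *
from station import camera
s,R=st();g=np.array(s['tool_pos'])-.019*R[:,2]
c=camera('side');f=c['frame'].copy();cv2.circle(f,tuple(proj(c,g).round().astype(int)),1,(0,0,255),-1)
a=f[120:270,320:470];c=camera('top');f=c['frame'].copy();cv2.circle(f,tuple(proj(c,g).round().astype(int)),1,(0,0,255),-1)
b=f[180:330,300:450];cv2.imwrite('pics/e2.png',cv2.resize(np.hstack([a,b]),None,fx=2.6,fy=2.6))
go([.4865,-.2115,.075])"
```

```text
t 11.5 q [-0.333 -0.289  0.833  2.265 -0.299  0.579 -0.792] p [ 0.4875 -0.211   0.1713] x [ 0.053 -0.997 -0.056] z [ 0.588  0.076 -0.806] F [ 1.1  0.5 -0.1] w 1.0
t 11.6 q [-0.335 -0.287  0.834  2.267 -0.298  0.581 -0.793] p [ 0.4861 -0.2094  0.1689] x [ 0.054 -0.997 -0.057] z [ 0.583  0.078 -0.809] F [-0.2  0.2  0.1] w 0.999
tool delta [0.0074 0.0547 0.076 ] n 2 per row [0.0037 0.0274 0.038 ]
```

View pics/e2.png

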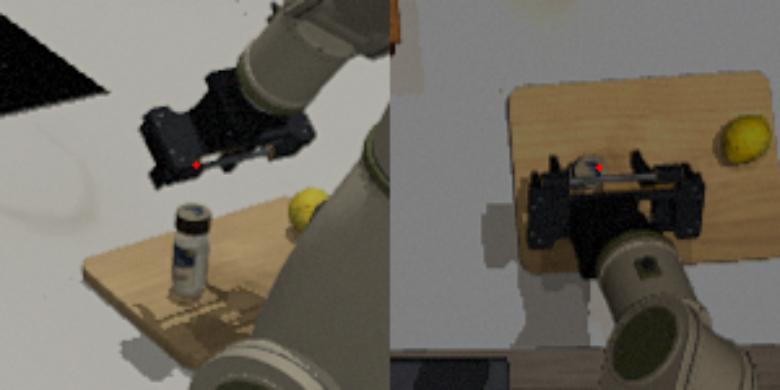

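The crop shows the jar's cap between the open fingers in the top view: fingers at crop (557,165) and (638,160), cap (590,168). The way down is clear.

arm_command([
  [[0.001,0.014,0.019],0],
  [[0.001,0.014,0.019],0],
  [[0.001,0.014,0.019],0],
  [[0.001,0.013,0.019],0],
  [[0,0,0],0],
])

```text
time: 12.22
tool_pos: [0.4865, -0.207, 0.0811]
tool_rot: [0.684, -0.661, 0.189, -0.244]
ft_force: [1.1, -0.6, -0.6]
width: 1.001
```

```bash
python3 -c "
from h import *
go([.4865,-.2115,.075])"
```

```text
t 12.22 q [-0.706 -0.077  1.302  2.354 -0.832  0.469 -0.232] p [ 0.4865 -0.207   0.0811] x [ 0.056 -0.996 -0.063] z [ 0.581  0.084 -0.809] F [ 1.1 -0.6 -0.6] w 1.001
tool delta [0.0049 0.0036 0.0046] n 1 per row [0.0049 0.0036 0.0046]
```

arm_command([
  [[0,0,0],0],
  [[0,0,0],0],
  [[0,0,0],0],
  [[0,0,0],0],
  [[0,0,0],0],
  [[0,0,0],0],
], gripper=1)

```text
time: 12.98
tool_pos: [0.4866, -0.2079, 0.0815]
tool_rot: [0.684, -0.661, 0.191, -0.244]
ft_force: [0.7, -0.8, 1.9]
width: 0.466
```

```bash
python3 -c "
from h import *
go([.50,-.2,.2])"
```

```text
t 12.97 q [-0.704 -0.078  1.302  2.354 -0.834  0.468 -0.229] p [ 0.4866 -0.2079  0.0815] x [ 0.055 -0.997 -0.062] z [ 0.583  0.082 -0.808] F [ 0.7 -0.8  1.9] w 0.466
tool delta [-0.0145 -0.0803 -0.0873] n 2 per row [-0.0073 -0.0401 -0.0436]
```

arm_command([
  [[-0.002,-0.013,-0.015],0],
  [[-0.002,-0.013,-0.015],0],
  [[-0.002,-0.013,-0.015],0],
  [[-0.003,-0.013,-0.014],0],
  [[-0.003,-0.014,-0.014],0],
  [[-0.003,-0.014,-0.014],0],
])

```text
time: 13.72
tool_pos: [0.4993, -0.1988, 0.1994]
tool_rot: [0.684, -0.661, 0.19, -0.244]
ft_force: [0.5, 0.4, -0.5]
width: 0.461
```

```bash
python3 -c "
from h import *
go([.54,.06,.22])"
```

```text
t 13.72 q [-0.266 -0.285  0.718  2.216 -0.279  0.638 -0.871] p [ 0.4993 -0.1988  0.1994] x [ 0.055 -0.997 -0.063] z [ 0.582  0.083 -0.809] F [ 0.5  0.4 -0.5] w 0.461
tool delta [-0.257  -0.0471  0.0285] n 5 per row [-0.0514 -0.0094  0.0057]
```

```bash
python3 -c "
from h import *
go([.592,.148,.2]);go([.592,.148,.0635],p=[.592,.148,.2])"
```

```text
t 13.72 q [-0.266 -0.285  0.718  2.216 -0.279  0.638 -0.871] p [ 0.4993 -0.1988  0.1994] x [ 0.055 -0.997 -0.063] z [ 0.582  0.083 -0.809] F [ 0.5  0.4 -0.5] w 0.461
tool delta [-0.3406 -0.0784  0.0822] n 6 per row [-0.0568 -0.0131  0.0137]
t 13.72 q [-0.266 -0.285  0.718  2.216 -0.279  0.638 -0.871] p [ 0.4993 -0.1988  0.1994] x [ 0.055 -0.997 -0.063] z [ 0.582  0.083 -0.809] F [ 0.5  0.4 -0.5] w 0.461
tool delta [0.0085 0.0797 0.1105] n 2 per row [0.0043 0.0399 0.0552]
```

arm_command([
  [[-0.034,-0.008,0.008],0],
  [[-0.034,-0.008,0.008],0],
  [[-0.034,-0.008,0.008],0],
  [[-0.034,-0.008,0.008],0],
  [[-0.034,-0.008,0.008],0],
  [[-0.034,-0.008,0.008],0],
  [[-0.034,-0.008,0.008],0],
  [[-0.034,-0.008,0.008],0],
  [[-0.034,-0.008,0.008],0],
  [[-0.034,-0.006,0.009],0],
])

```text
time: 14.98
tool_pos: [0.5913, 0.1482, 0.2001]
tool_rot: [0.684, -0.661, 0.19, -0.244]
ft_force: [0.5, -0.8, -0.9]
width: 0.466
```

```bash
python3 -c "
from h import *
from station import camera
go([.592,.148,.0635])
a=camera('side')['frame'][110:260,180:360];b=camera('top')['frame'][120:270,180:360]
cv2.imwrite('pics/e3.png',cv2.resize(cv2.convertScaleAbs(np.hstack([a,b]),alpha=1.5),None,fx=2.2,fy=2.2))"
```

```text
t 14.97 q [-0.208 -0.07  -0.196  2.108  0.294  0.51  -2.157] p [0.5913 0.1482 0.2001] x [ 0.055 -0.997 -0.062] z [ 0.582  0.083 -0.809] F [ 0.5 -0.8 -0.9] w 0.466
tool delta [0.0087 0.0792 0.1109] n 2 per row [0.0044 0.0396 0.0554]
```

View pics/e3.png

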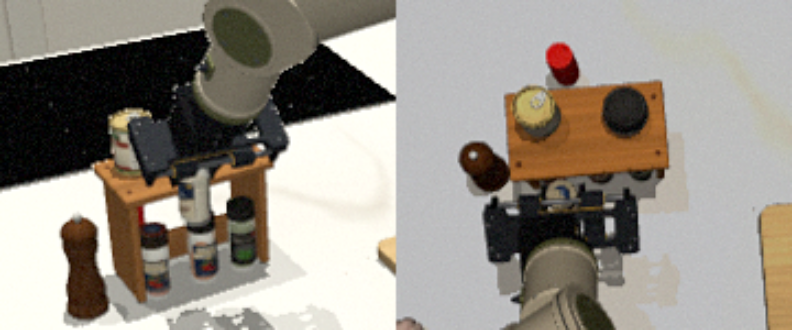

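```bash
python3 -c "
from h import *
import pickle
c=pickle.load(open('c0.pkl','rb'))
t,s=c['top'],c['side']
print(plane(t,(205+80/7-.5,140+358/7-.5),.14), plane(s,(216.5,212),.14))
b=cv2.resize(cv2.convertScaleAbs(s['frame'][200:260,200:240],alpha=1.6),None,fx=9,fy=9,interpolation=0);cv2.imwrite('pics/mill.png',b)
print(plane(s,(220,250),0))"
```

```text
[0.65095195 0.28457793 0.14      ] [0.63847572 0.28592583 0.14      ]
[0.6501509  0.28855438 0.        ]
```

View pics/mill.png

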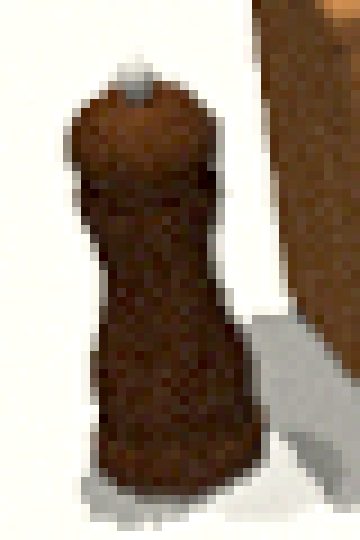

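arm_command([
  [[0.001,0.011,0.016],0],
  [[0.001,0.011,0.016],0],
  [[0.001,0.011,0.016],0],
  [[0.001,0.011,0.016],0],
  [[0.001,0.011,0.016],0],
  [[0.001,0.011,0.015],0],
  [[0.001,0.007,0.009],0],
  [[0,0.005,0.006],0],
  [[0,0,0],0],
])

```text
time: 16.2
tool_pos: [0.5917, 0.1492, 0.0647]
tool_rot: [0.685, -0.66, 0.19, -0.243]
ft_force: [-0.5, 1.0, -0.9]
width: 0.468
```

```bash
python3 -c "
from h import *
from station import camera
go([.592,.148,.0595])
a=camera('side')['frame'][150:260,200:330]
cv2.imwrite('pics/e4.png',cv2.resize(cv2.convertScaleAbs(a,alpha=1.7),None,fx=5,fy=5))"
```

```text
t 16.2 q [-0.63   0.136  0.227  2.245  0.697  0.201 -2.594] p [0.5917 0.1492 0.0647] x [ 0.057 -0.997 -0.061] z [ 0.581  0.083 -0.81 ] F [-0.5  1.  -0.9] w 0.468
tool delta [0.0015 0.0028 0.0043] n 1 per row [0.0015 0.0028 0.0043]
```

View pics/e4.png

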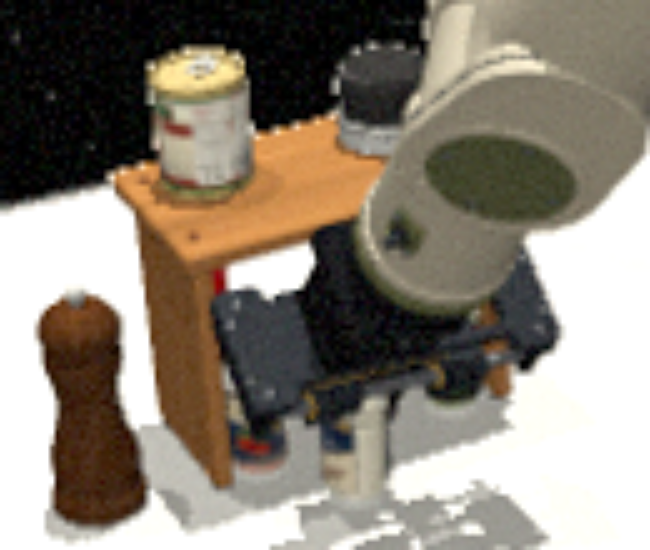

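Joint 7 is at its range end, so the jar stops about 5 mm above the worktop. I'll turn back a little and finish lowering.

arm_command([
  [[0,0,0],-4],
  [[0,0,0],-4],
  [[0,0.002,0.002],-3],
  [[0,0.002,0.002],0],
  [[0,0,0],0],
])

```text
time: 16.88
tool_pos: [0.5926, 0.1474, 0.0607]
tool_rot: [0.743, -0.593, 0.213, -0.225]
ft_force: [0.4, -2.0, 3.6]
width: 0.464
```

```bash
python3 -c "
from h import *
go([.592,.148,.0595])"
```

```text
t 16.88 q [-0.605  0.146  0.205  2.248  0.75   0.19  -2.458] p [0.5926 0.1474 0.0607] x [ 0.206 -0.977  0.05 ] z [ 0.583  0.082 -0.808] F [ 0.4 -2.   3.6] w 0.464
tool delta [-0.0008  0.001   0.0007] n 1 per row [-0.0008  0.001   0.0007]
```

arm_command([
  [[0,0.001,0.001],0],
  [[0,0,0],0],
])

```text
time: 17.12
tool_pos: [0.5932, 0.1473, 0.0604]
tool_rot: [0.743, -0.593, 0.214, -0.226]
ft_force: [-1.0, -5.4, 11.2]
width: 0.467
```

arm_command([
  [[0,0,0],0],
  [[0,0,0],0],
  [[0,0,0],0],
  [[0,0,0],0],
], gripper=-1)

```text
time: 17.62
tool_pos: [0.5915, 0.1482, 0.0585]
tool_rot: [0.744, -0.592, 0.212, -0.225]
ft_force: [0.5, -0.1, 0.0]
width: 0.832
```

```bash
python3 -c "
from h import *
from station import camera
s,R=st()
a=camera('side')['frame'][150:260,200:330]
cv2.imwrite('pics/e5.png',cv2.resize(cv2.convertScaleAbs(a,alpha=1.7),None,fx=5,fy=5))"
```

```text
t 17.62 q [-0.611  0.148  0.209  2.25   0.757  0.187 -2.466] p [0.5915 0.1482 0.0585] x [ 0.209 -0.977  0.05 ] z [ 0.582  0.083 -0.809] F [ 0.5 -0.1  0. ] w 0.832
```

View pics/e5.png

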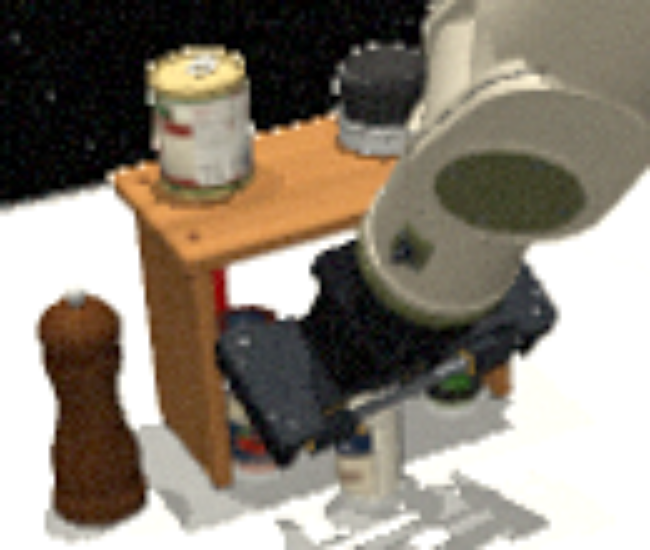

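```bash
python3 -c "
from h import *
s,R=st()
a=np.degrees(np.arctan2(-R[2,0],R[2,1]));print('turn for level',a,a-180,a+180)
for k in (a,a-180): print((R@Ro.from_euler('z',k,degrees=True).as_matrix()).round(3))
p=s['tool_pos'];go([p[0]-.04,p[1],p[2]+.2])"
```

```text
t 17.68 q [-0.611  0.148  0.209  2.25   0.757  0.187 -2.466] p [0.5915 0.1482 0.0586] x [ 0.209 -0.977  0.05 ] z [ 0.582  0.083 -0.809] F [-1.  -0.7 -0.1] w 0.877
turn for level -175.09473722386693 -355.0947372238669 4.905262776133071
[[-0.141  0.801  0.582]
 [ 0.99   0.114  0.083]
 [ 0.     0.588 -0.809]]
[[ 0.141 -0.801  0.582]
 [-0.99  -0.114  0.083]
 [-0.    -0.588 -0.809]]
t 17.68 q [-0.611  0.148  0.209  2.25   0.757  0.187 -2.466] p [0.5915 0.1482 0.0586] x [ 0.209 -0.977  0.05 ] z [ 0.582  0.083 -0.809] F [-1.  -0.7 -0.1] w 0.877
tool delta [ 0.0017 -0.0858 -0.185 ] n 4 per row [ 0.0004 -0.0214 -0.0463]
```

arm_command([
  [[0,-0.012,-0.026],0],
  [[0,-0.012,-0.026],0],
  [[0,-0.012,-0.026],0],
  [[0,-0.012,-0.026],0],
  [[0,-0.012,-0.026],0],
  [[0,-0.012,-0.026],0],
  [[0,-0.012,-0.026],0],
])

```text
time: 18.55
tool_pos: [0.5512, 0.1497, 0.256]
tool_rot: [0.744, -0.592, 0.212, -0.225]
ft_force: [-0.0, 0.5, -0.4]
width: 1.001
```

```bash
python3 -c "
from h import *
st()"
```

```text
t 18.55 q [-0.559 -0.235  0.086  2.124  0.34   0.676 -2.016] p [0.5512 0.1497 0.256 ] x [ 0.209 -0.977  0.05 ] z [ 0.582  0.083 -0.809] F [-0.   0.5 -0.4] w 1.001
```

arm_command([
  [[0,0,0],-9.7],
  [[0,0,0],-9.7],
  [[0,0,0],-9.7],
  [[0,0,0],-9.7],
  [[0,0,0],-9.7],
  [[0,0,0],-9.7],
  [[0,0,0],-9.7],
  [[0,0,0],-9.7],
  [[0,0,0],-9.7],
], gripper=0.63)

```text
time: 19.68
tool_pos: [0.5515, 0.1497, 0.255]
tool_rot: [0.947, 0.088, 0.309, -0.015]
ft_force: [-0.3, -0.3, -0.7]
width: 0.195
```

```bash
python3 -c "
from h import *
st()"
```

```text
t 19.68 q [-0.798 -0.262  0.292  2.134  0.439  0.701 -0.564] p [0.5515 0.1497 0.255 ] x [0.794 0.157 0.588] z [ 0.582  0.083 -0.809] F [-0.3 -0.3 -0.7] w 0.195
```

arm_command([
  [[0,0,0],-9.7],
  [[0,0,0],-9.7],
  [[0,0,0],-9.7],
  [[0,0,0],-9.7],
  [[0,0,0],-9.7],
  [[0,0,0],-9.7],
  [[0,0,0],-9.7],
  [[0,0,0],-9.7],
  [[0,0,0],-9.7],
])

```text
time: 20.8
tool_pos: [0.5515, 0.1496, 0.255]
tool_rot: [0.624, 0.717, 0.234, 0.202]
ft_force: [-0.5, -0.1, -0.1]
width: 0.184
```

```bash
python3 -c "
from h import *
from station import camera
import pickle
st()
cs={n:camera(n) for n in('side','top')};pickle.dump(cs,open('c1.pkl','wb'))
a=cs['side']['frame'][140:260,200:340];b=cs['top']['frame'][130:250,190:330]
cv2.imwrite('pics/e6.png',cv2.resize(cv2.convertScaleAbs(np.hstack([a,b]),alpha=1.7),None,fx=2.85,fy=2.85))"
```

```text
t 20.8 q [-1.055 -0.312  0.505  2.144  0.564  0.744  0.867] p [0.5515 0.1496 0.255 ] x [-0.138  0.99   0.002] z [ 0.582  0.083 -0.809] F [-0.5 -0.1 -0.1] w 0.184
```

View pics/e6.png

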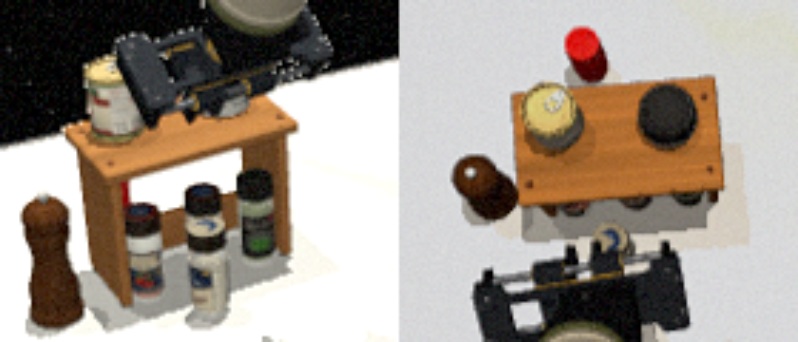

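```bash
python3 -c "
from h import *
import pickle
cs=pickle.load(open('c1.pkl','rb'))
a=cs['side']['frame'][190:260,235:305];b=cs['top']['frame'][180:250,230:300]
cv2.imwrite('pics/e7.png',cv2.convertScaleAbs(cv2.resize(np.hstack([a,b]),None,fx=5.7,fy=5.7,interpolation=0),alpha=1.7))
"
```

```text
(no output)
```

View pics/e7.png

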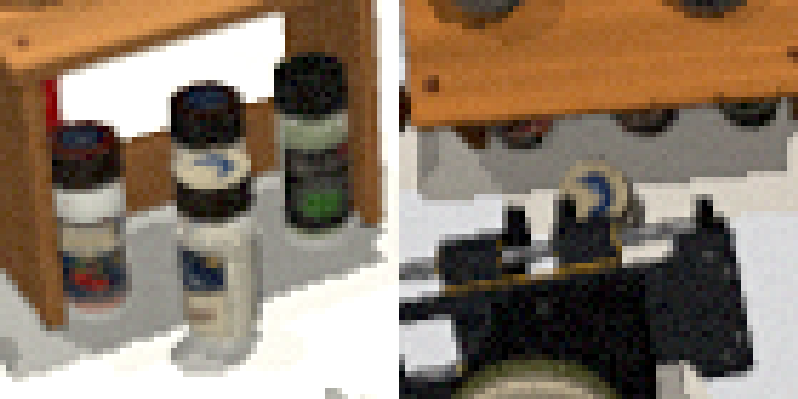

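```bash
python3 -c "
from h import *
import pickle
cs=pickle.load(open('c1.pkl','rb'));t,s=cs['top'],cs['side']
print('jar',plane(t,(264.6,214.4),.105),plane(s,(271.7,218.6),.105))
for n,u in dict(L=(251.1,205.1),M=(272.6,202.7),R=(290.7,201.8)).items(): print(n,'front',plane(t,u,.1).round(4))
"
```

```text
jar [0.57904656 0.13640144 0.105     ] [0.58521825 0.13870267 0.105     ]
L front [0.6101 0.18   0.1   ]
M front [0.617  0.1115 0.1   ]
R front [0.6192 0.0538 0.1   ]
```

```bash
python3 -c "
from h import *
go([.545,.131,.10]);go([.545,.131,.018],p=[.545,.131,.10])"
```

```text
t 20.9 q [-1.055 -0.312  0.505  2.144  0.563  0.744  0.864] p [0.5515 0.1498 0.2551] x [-0.136  0.991  0.004] z [ 0.582  0.083 -0.809] F [-0.1 -0.1 -0. ] w 0.187
tool delta [-0.0184 -0.0984  0.1201] n 3 per row [-0.0061 -0.0328  0.04  ]
t 20.9 q [-1.055 -0.312  0.505  2.144  0.563  0.744  0.864] p [0.5515 0.1498 0.2551] x [-0.136  0.991  0.004] z [ 0.582  0.083 -0.809] F [-0.1 -0.1 -0. ] w 0.187
tool delta [-0.0003 -0.0482  0.0663] n 2 per row [-0.0002 -0.0241  0.0332]
```

arm_command([
  [[-0.004,-0.02,0.024],0],
  [[-0.004,-0.02,0.024],0],
  [[-0.004,-0.02,0.024],0],
  [[-0.004,-0.02,0.024],0],
  [[-0.003,-0.019,0.024],0],
])

```text
time: 21.52
tool_pos: [0.5445, 0.1303, 0.0989]
tool_rot: [0.628, 0.714, 0.235, 0.201]
ft_force: [1.0, 0.1, 0.2]
width: 0.185
```

```bash
python3 -c "
from h import *
go([.545,.131,.018])"
```

```text
t 21.52 q [-0.985 -0.081  0.563  2.354  0.703  0.311  0.673] p [0.5445 0.1303 0.0989] x [-0.13   0.991  0.009] z [ 0.582  0.084 -0.809] F [1.  0.1 0.2] w 0.185
tool delta [-0.0001 -0.0471  0.0657] n 2 per row [-0.     -0.0236  0.0329]
```

arm_command([
  [[0,-0.012,0.016],0],
  [[0,-0.012,0.016],0],
  [[0,-0.012,0.016],0],
])

```text
time: 21.9
tool_pos: [0.5437, 0.1305, 0.0391]
tool_rot: [0.628, 0.714, 0.235, 0.201]
ft_force: [0.5, 0.4, 1.0]
width: 0.182
```

```bash
python3 -c "
from h import *
go([.545,.131,.018])"
```

```text
t 21.9 q [-0.987  0.091  0.589  2.393  1.042  0.126  0.279] p [0.5437 0.1305 0.0391] x [-0.13   0.991  0.008] z [ 0.582  0.083 -0.809] F [0.5 0.4 1. ] w 0.182
tool delta [ 0.0001 -0.0113  0.0178] n 1 per row [ 0.0001 -0.0113  0.0178]
```

arm_command([
  [[0,-0.003,0.006],0],
  [[0,-0.003,0.006],0],
  [[0,-0.003,0.005],0],
  [[0,0,0],0],
])

```text
time: 22.4
tool_pos: [0.5462, 0.1309, 0.0203]
tool_rot: [0.627, 0.715, 0.234, 0.201]
ft_force: [0.7, -0.7, 0.2]
width: 0.186
```

```bash
python3 -c "
from h import *
from station import camera
s,R=st()
f=np.array(s['tool_pos'])
c=camera('side');a=c['frame'][190:260,215:305];c=camera('top');b=c['frame'][180:250,220:310]
cv2.imwrite('pics/e8.png',cv2.convertScaleAbs(cv2.resize(np.hstack([a,b]),None,fx=4.4,fy=4.4),alpha=1.7))
"
```

```text
t 22.4 q [-1.024  0.163  0.637  2.396  1.454  0.069 -0.155] p [0.5462 0.1309 0.0203] x [-0.132  0.991  0.006] z [ 0.582  0.082 -0.809] F [ 0.7 -0.7  0.2] w 0.186
```

View pics/e8.png

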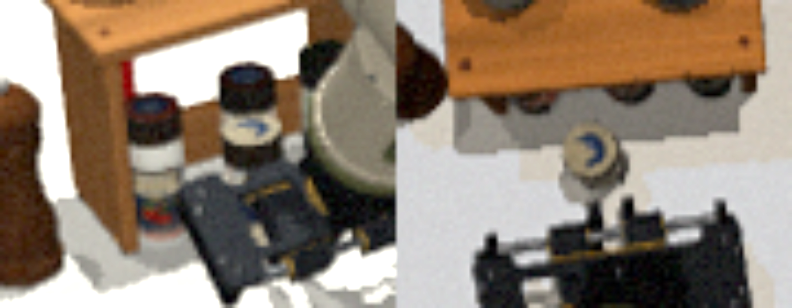

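```bash
python3 -c "
from h import *
go([.586,.138,.017])"
```

```text
t 22.5 q [-1.024  0.161  0.637  2.395  1.45   0.069 -0.15 ] p [0.5465 0.1309 0.0208] x [-0.132  0.991  0.006] z [ 0.582  0.083 -0.809] F [-0.5 -0.  -0.5] w 0.183
tool delta [0.0018 0.0301 0.0267] n 1 per row [0.0018 0.0301 0.0267]
```

arm_command([
  [[0,0.005,0.0045],0],
  [[0,0.005,0.0045],0],
  [[0,0.005,0.0045],0],
  [[0,0.005,0.0045],0],
  [[0.001,0.005,0.0045],0],
  [[0.001,0.005,0.0045],0],
  [[0,0,0],0],
])

```text
time: 23.38
tool_pos: [0.5864, 0.1385, 0.0167]
tool_rot: [0.627, 0.715, 0.235, 0.202]
ft_force: [0.3, -0.5, -1.2]
width: 0.185
```

```bash
cat > look.py <<'E'
from h import *
from station import camera
import sys,pickle
st()
cs={n:camera(n) for n in('side','top')};pickle.dump(cs,open('c.pkl','wb'))
a=cs['side']['frame'][180:250,225:315];b=cs['top']['frame'][170:240,220:310]
cv2.imwrite('pics/%s.png'%sys.argv[1],cv2.convertScaleAbs(cv2.resize(np.hstack([a,b]),None,fx=4.4,fy=4.4,interpolation=cv2.INTER_CUBIC),alpha=1.7))
E
python3 look.py f1; python3 -c "
from h import *
go([.6188,.1439,.017])"
```

```text
t 23.38 q [-0.75   0.239  0.379  2.292  1.327  0.071 -0.011] p [0.5864 0.1385 0.0167] x [-0.134  0.991  0.005] z [ 0.583  0.083 -0.808] F [ 0.3 -0.5 -1.2] w 0.185
t 23.48 q [-0.751  0.238  0.38   2.293  1.329  0.071 -0.012] p [0.5859 0.1383 0.0165] x [-0.134  0.991  0.005] z [ 0.582  0.083 -0.809] F [-0.2 -0.4 -0.8] w 0.187
tool delta [0.0012 0.0273 0.0192] n 1 per row [0.0012 0.0273 0.0192]
```

View pics/f1.png

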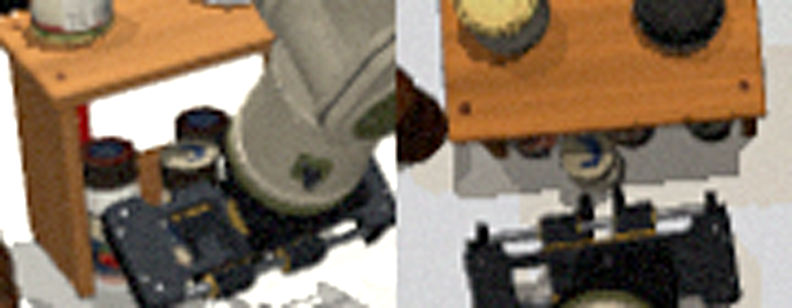

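arm_command([
  [[0.0002,0.0042,0.003],0],
  [[0.0002,0.0042,0.003],0],
  [[0.0002,0.0042,0.003],0],
  [[0.0002,0.0042,0.003],0],
  [[0,0,0],0],
])

```text
time: 24.1
tool_pos: [0.6065, 0.142, 0.0168]
tool_rot: [0.626, 0.715, 0.235, 0.202]
ft_force: [-1.2, 0.8, -0.6]
width: 0.187
```

```bash
python3 look.py f2
```

```text
t 24.1 q [-0.648  0.27   0.284  2.239  1.18   0.081  0.151] p [0.6065 0.142  0.0168] x [-0.134  0.991  0.005] z [ 0.583  0.083 -0.809] F [-1.2  0.8 -0.6] w 0.187
```

View pics/f2.png

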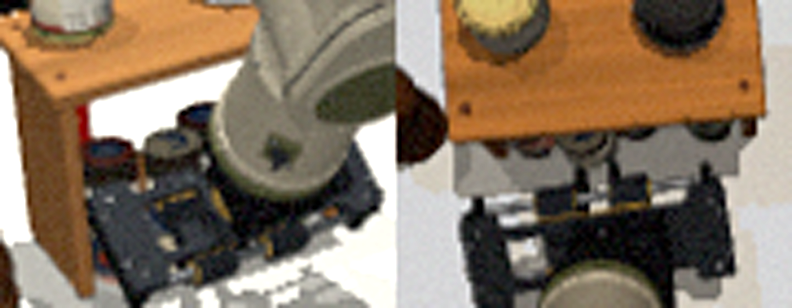

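The jar is entering midway, at top crop x 588 with its neighbours at about 540 and 632, and it is upright. I'll keep pushing slowly.

arm_command([
  [[0.0002,0.0034,0.0024],0],
  [[0.0002,0.0034,0.0024],0],
  [[0.0002,0.0034,0.0024],0],
  [[0,0,0],0],
])

```text
time: 24.7
tool_pos: [0.6191, 0.144, 0.017]
tool_rot: [0.627, 0.715, 0.235, 0.202]
ft_force: [-0.8, -0.6, -0.1]
width: 0.187
```

```bash
python3 look.py f3
```

```text
t 24.7 q [-0.583  0.289  0.223  2.206  1.116  0.092  0.225] p [0.6191 0.144  0.017 ] x [-0.133  0.991  0.005] z [ 0.583  0.083 -0.808] F [-0.8 -0.6 -0.1] w 0.187
```

View pics/f3.png

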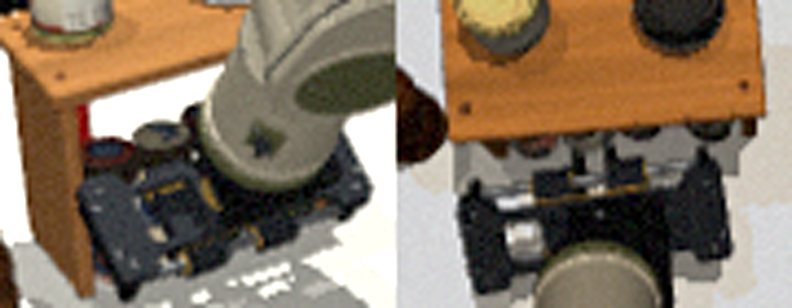

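arm_command([
  [[0,0.0025,0.0018],0],
  [[0,0.0025,0.0018],0],
  [[0,0,0],0],
])

```text
time: 25.18
tool_pos: [0.625, 0.145, 0.017]
tool_rot: [0.626, 0.715, 0.235, 0.202]
ft_force: [-0.0, 0.4, 0.4]
width: 0.183
```

```bash
python3 look.py f4; python3 -c "
from h import *
import pickle
cs=pickle.load(open('c.pkl','rb'))
a=cs['side']['frame'][195:235,235:285];b=cs['top']['frame'][185:225,240:290+10]
a=cv2.resize(a,None,fx=8,fy=8,interpolation=0);b=cv2.resize(b[:, :50],None,fx=8,fy=8,interpolation=0)
cv2.imwrite('pics/f4z.png',cv2.convertScaleAbs(np.hstack([a,b]),alpha=2.3))"
```

```text
t 25.18 q [-0.554  0.298  0.195  2.19   1.09   0.097  0.257] p [0.625 0.145 0.017] x [-0.134  0.991  0.005] z [ 0.583  0.083 -0.808] F [-0.   0.4  0.4] w 0.183
```

View pics/f4z.png

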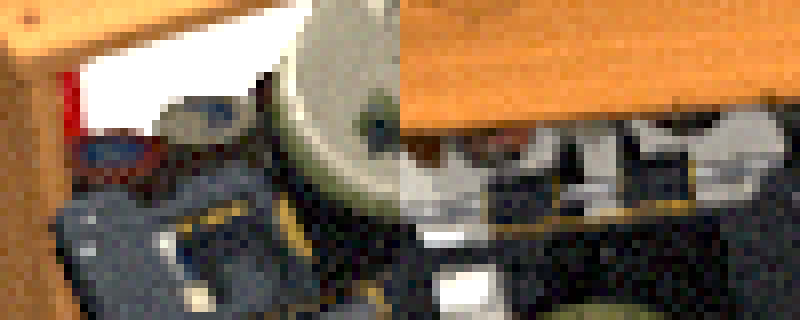

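```bash
python3 -c "
from h import *
import pickle
s=pickle.load(open('c.pkl','rb'))['side']
print(plane(s,(260.4,209.75),.105),plane(s,(249.25,213.5),.105))"
```

```text
[0.64867835 0.15059305 0.105     ] [0.64339707 0.18798837 0.105     ]
```

arm_command([
  [[0,-0.002,-0.005],0],
  [[0,0,-0.02],0],
  [[0,0,-0.03],0],
  [[0,0,-0.04],0],
  [[0,0,-0.04],0],
  [[0,0,-0.04],0],
  [[0,-0.02,-0.04],0],
])

```text
time: 26.15
tool_pos: [0.4814, 0.125, 0.1799]
tool_rot: [0.626, 0.715, 0.235, 0.202]
ft_force: [0.5, 0.2, 0.7]
width: 0.187
```

```bash
python3 look.py f5
```

```text
t 26.15 q [-0.318 -0.333 -0.145  2.365  0.292  0.522  1.023] p [0.4814 0.125  0.1799] x [-0.134  0.991  0.006] z [ 0.584  0.084 -0.807] F [0.5 0.2 0.7] w 0.187
```

View pics/f5.png

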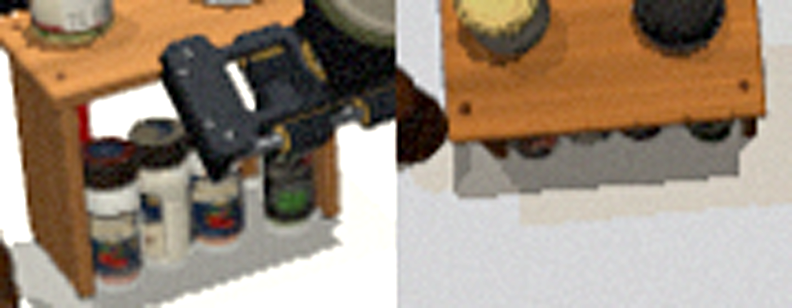

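arm_command([
  [[-0.045,0,-0.02],0],
  [[-0.045,0,-0.02],0],
  [[-0.045,0,-0.01],0],
  [[-0.045,0,0],0],
  [[-0.045,0,0],0],
  [[0,0,0],0],
])

```text
time: 27.0
tool_pos: [0.4829, -0.1052, 0.217]
tool_rot: [0.628, 0.714, 0.234, 0.202]
ft_force: [-0.1, 0.4, -0.5]
width: 0.186
```

```bash
python3 look.py f6;python3 -c "
from h import *
import pickle
cs=pickle.load(open('c.pkl','rb'))
a=cs['side']['frame'][195:245,238:308];b=cs['top']['frame'][190:215,235:305]
a=cv2.resize(a,None,fx=11,fy=8,interpolation=0) if 0 else cv2.resize(a,None,fx=7.5,fy=7.5,interpolation=0);b=cv2.resize(b,None,fx=7.5,fy=7.5,interpolation=0)
cv2.imwrite('pics/f6z.png',cv2.convertScaleAbs(np.vstack([a,b]),alpha=2))"
```

```text
t 27.0 q [-0.327 -0.467  0.499  2.311  0.041  0.643  1.867] p [ 0.4829 -0.1052  0.217 ] x [-0.129  0.992  0.006] z [ 0.583  0.081 -0.809] F [-0.1  0.4 -0.5] w 0.186
```

View pics/f6z.png

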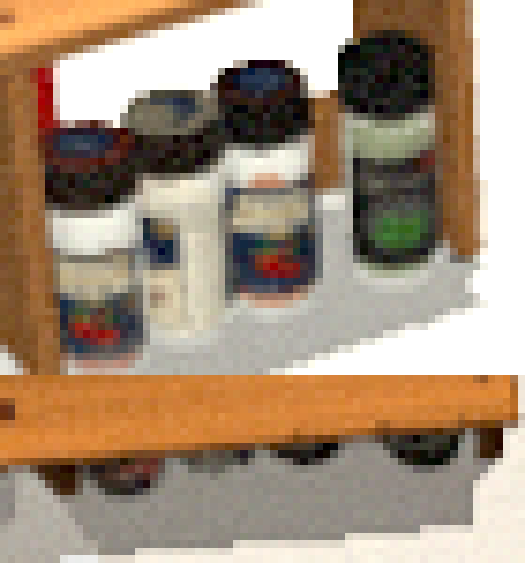

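```bash
python3 -c "
from h import *
import pickle
cs=pickle.load(open('c.pkl','rb'));s,t=cs['side'],cs['top']
o=np.array([.648,.1225]);a=np.radians(4.8);X=np.array([np.cos(a),np.sin(a)]);Y=np.array([-X[1],X[0]])
def rf(p): d=p[:2]-o;return (1000*np.array([d@X,d@Y])).round(1)
print('side after',{n:rf(plane(s,(238+u/7.5-.5,195+(v+24)/7.5-.5),.105)) for n,u,v in(('L',91,122),('J',172,90),('M',263,60),('R',386,30))})
print('side before',{n:rf(plane(s,(235+u/10-.5,185+(v+32)/10-.5),.105)) for n,u,v in(('L',152,262),('M',362,192),('R',545,142))})
print('top fronts after',{n:rf(plane(t,(235+u/7.5-.5,190+(v-375)/7.5-.5),.1)) for n,u,v in(('L',125,492),('J',215,470),('M',305,462),('R',420,463))})
print('top before',{n:rf(plane(t,(205+u/7-.5,140+v/7-.5),.1)) for n,u,v in(('L',325,460),('M',480,443),('R',608,433))})
"
```

```text
side after {'L': array([-2.2, 65.8]), 'J': array([ 3.2, 27.7]), 'M': array([  5.2, -14.1]), 'R': array([  0.1, -68.3])}
side before {'L': array([-2. , 65.4]), 'M': array([ 1.7, -6.1]), 'R': array([ -1.1, -67.8])}
top fronts after {'L': array([-33. ,  60.2]), 'J': array([-27.2,  21.4]), 'M': array([-27.5, -16.9]), 'R': array([-32.6, -65.6])}
top before {'L': array([-33.3,  61. ]), 'M': array([-32.2,  -9.8]), 'R': array([-33.2, -68.3])}
```

```bash
python3 -c "
from station import camera,robot,monitor
import cv2,numpy as np
a=camera('side')['frame'];b=camera('top')['frame']
cv2.imwrite('pics/fin.png',cv2.resize(np.vstack([a[120:340],b[120:320]]),None,fx=1.25,fy=1.25))"
```

```text
(no output)
```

View pics/fin.png

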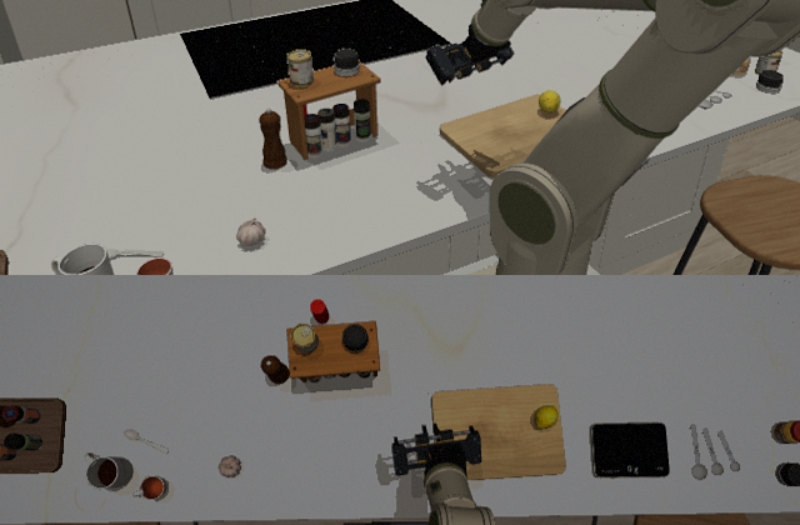

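The picture shows all four jars upright under the riser, at side (312–362,118–133). Mill, tin, timer, garlic, lemon and the red jar sit where they were, and the gripper is clear of everything. I'm handing the job in.

```bash
python3 -c "
from station import robot
print(robot.job_done())"
```

```text
the job is handed in; nothing more can be done
None
```

The jar from the chopping board now stands in the row, between the left and middle jars. All four jars are upright and nothing else looks moved. I handed in at about 27 s with the gripper clear of everything.

- **How it was done:** The moves only allow turning about the tool's own axis. I got the roughly 36° forward tilt by driving the arm up against a joint limit, and the tilt stayed. I then gripped the jar, set it down in front of the row, and pushed it in low, about 22 mm up, with the fingers nearly shut.
- **Straightness:** The new jar and the middle jar stand about 4–5 mm further back than the two end jars, so the row is not perfectly straight. The middle jar was also nudged about 8 mm along the row. The readings are good to about 2 mm, and I left the offset rather than push again.
- **Disagreement between views:** The two cameras' absolute positions differed by up to about 6 mm. I went by how the jars sat relative to each other in each view.
- **Forces and limits:** During the tilting the wrist force reached about 83 N for a moment, in free air, when joint 3 came up against its range end. While setting the jar down, joint 7 came close to its range end, so I turned the tool back before letting go.

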